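# Slide the locked inspection carriage to its end stop

## Task

Press the red lock button on the slide's carriage down with your fingertips and, keeping it held down all the way, push the carriage, with the ring gauge riding on it, along until it is right up against the end stop. Then let go, so that the button comes up and the carriage is locked there. Do not grasp or lift anything, and leave the loose gauges and parts around it where they are.

Things in the scene. Friction and masses are not known exactly. Their poses are not given: they have to be found in the camera images.
- stage: slide unit screwed to the bench: grey base plate 100 x 360 x 12 mm with two steel guide rails. Origin at the centre of its underside, on the bench. Its +y axis is the direction in which the carriage slides towards the end stop, +z is up.
- carriage (a joint): how far the aluminium carriage (92 x 125 mm plate, its top 43 mm above the bench) has slid along the stage's +y: 0 at the far end from the stop, 0.14 m against the end stop. It starts at 0, where it has about 1 mm of play. While the button is down it slides with about 2 N of friction; while the button is up a pawl stands between the teeth of a rack and blocks it (let go on the way, it catches at the next of the teeth, which are 10 mm apart).
- lock_button (a joint): travel of the red lock button: 0 up (carriage locked), 0.006 m fully down; the carriage is free from about 0.004. Starts to move at about 2.5 N, fully down at about 5 N, and springs back up by itself when let go.
- button_top (a point): centre of the flat top of the round red lock button, 34 mm across, 76 mm above the bench when up and 70 mm when down. It rides on the carriage, in a black collar 42 mm across whose rim is 61 mm above the bench, and is behind the push plate as the carriage slides.
- push_face (a point): point on the flat face of the upright aluminium push plate on the carriage, on the face that looks back (stage -y) towards the button, 24 mm ahead (stage +y) of the button's centre. The plate is 60 mm wide across the slide, 8 mm thick, its top edge is 91 mm above the bench; this point is 80 mm above the bench. A fingertip standing on the button can push the carriage on by this face.
- ring: steel ring gauge, 53 mm across and 18 mm tall, lying loose round a 20 mm steel mandrel on the leading half of the carriage: the work, which rides along and is not to be lifted or knocked. Origin at the centre of its underside, 43 mm above the bench; its top is 61 mm above the bench.
- ring_seat (a point): centre of the ring's seat on the carriage top, 34 mm ahead (stage +y) of the push plate's middle, 43 mm above the bench.
- stop_tip (a point): tip of the brass stop screw in the dark end stop block (top 46 mm above the bench) that the carriage's leading edge meets, 34 mm above the bench.
- the_bushing_2: pale turned aluminium bushing, 70 mm across, 74 mm tall, standing upright; loose bystander near the slide, to be left alone. Origin at the centre of its underside.
- the_setting_block: upright grey steel setting block, 12 x 36 x 78 mm; loose bystander near the slide, to be left alone. Origin at the centre of its underside.
- the_plug_gauge_0: plug gauge lying flat, dark grip, 112 x 27 x 24 mm; loose bystander near the slide, to be left alone. Origin at the centre of its underside.
- the_micrometer: micrometer lying flat, 44 x 132 x 16 mm; loose bystander near the slide, to be left alone. Origin at the centre of its underside.
- the_slip_gauge_0: small grey slip gauge lying flat, 20 x 35 x 10 mm; loose bystander near the slide, to be left alone. Origin at the centre of its underside.
- the_v_block_0: grey steel V-block, 40 x 44 x 34 mm; loose bystander near the slide, to be left alone. Origin at the centre of its underside.

How it is judged:
By the outcome, as a careful person would: the job done as asked, in the order asked, and still so for the second after the job is handed in, with the robot touching nothing.
It also fails if it takes over 40 s, if anything falls off the work surface, if the arm or the gripper's body presses on something with over 40 N, if the wrist force passes 120 N, or if a joint passes its speed limit or range.

## Robot

A 7-joint arm with a two-finger parallel gripper is mounted at the origin on a cart in front of the work surface, level with it; the furniture and walls round the work are solid. World frame = base frame: x ahead of the robot, y to its left, z up, the work surface at z = 0. Lengths are in m, angles in rad, forces in N, time in s.
With the tool pointing down it reaches from about 0.425 to 0.925 m from the base axis. Payload 6.8 kg.
Tool frame: the origin (TCP) lies at the very end of the fingers, on their centre line; the grasp point (between the pads) lies 19 mm behind it; z points along the fingers, y is the line along which they close (so a half turn about z gives the same grasp; the last joint's range is limited). The gripper opens to 85 mm and grips with 20 to 120 N. Pads are 22 mm wide; open, the fingers measure 114 mm over their backs; the gripper's body (76 mm by 85 mm) begins 54 mm behind the grasp point. The pads swing forward as they close: fully open they stand 13 mm farther back than shut.
Start: joints at [1.04, 0.477, 0.022, 1.555, -0.011, 1.109, -0.083], TCP at [0.277, -0.616, 0.231] pointing down, gripper open.
Joint ranges: [-2.96, 2.96], [-0.34, 2.1], [-1.41, 1.46], [0.24, 2.44], [-1.37, 4.51], [0.17, 1.92], [-2.96, 2.96]. Speed limits (rad/s): [2.39, 2.39, 3.14, 3.14, 3.14, 3.14, 3.14].

## Interface

Orientations are given as a rotation vector (axis times angle).
In Python, from bench import get_obs, viewer, r gives the robot as it stands. The module is installed in compiled form; this text tells all that it offers.
- The arm moves only by the tool play_rows, never from a script. Its argument "commands" is a list that holds one entry, the list of rows, each a list of 5 numbers: the gripper's target within -1 to 1 (shut at 1, half-way at 0, fully open at -1), then the shift along the tool's x, y, z scaled (see below), then the turn about the tool's z scaled (see below). A call has 1 to 12 rows; each row is the pose to reach, as a shift and turn from the pose commanded when the call began, along the tool's axes at that moment; what a row does not reach only later rows make up. The controller multiplies each number of a shift by 0.2 m and each number of a turn by pi/2 rad. A row lasts 1/12 s, in which the tool goes at most 41.7 mm and 7.16 degrees, less where a joint would pass 70% of its speed; a pose out of reach is approached as far as the arm can. A call with a number of a shift or a turn outside -1 to 1 is refused whole. A call with a gripper value outside its range is refused whole. The fingers move at their own pace and stop on an object; "grip_force" is the grip in N (left out, the last holds). Time passes only in rows, so rows that repeat a pose let the fingers close. It gives the time, the measured TCP pose, the force, the opening and the grip force at its end, in the units of the state.
- get_obs(): the state, without advancing time (a new reading comes with each control period).
- viewer.grab_frame(name): name is "side" or "top"; returns a dict with "pixels" (400x640x3 uint8, red, green, blue), "fovy" (degrees; the focal length in pixels is half the picture's height over the tangent of half this angle, whatever the lens; pixels are square), "cx", "cy" (the principal point, pixels), "world_to_cam" (4x4, takes a point from world to camera coordinates). Camera axes: x right, y up, looking along -z (the intrinsics and any distortion apply to the point x, -y, -z); pixel columns grow to the right and rows downward; lengths in m; the calibration is good to about 2 mm. A picture is of the moment at which its call begins. There is no depth.
- r.hand_in(): hands the job in; it is judged then, once.
Trained networks look in a picture, given as the dict that the camera call returned (one of the last four; its "shot" number tells which), for a name from the list of things; names that differ only in an ending like _2 or _b are one class to them, and where a whole thing is asked for, a point or a joint stands for the part that bears it (a point fixed in the world has none). Each returns a list of dicts, best first, with "score" (0 to 1); they miss things now and then, are a little off and sometimes report something else, mostly with a low value. They report only what shows in the picture. A call takes as long as a camera call.
- viewer.trace(picture, thing): "pixels" (400x640 bool, what is visible of it) and "rect" ([left, top, right, bottom] in pixels, round what is visible of it).
The state is a dict: "clock": time; "joints": joint angles; "qvel": joint speeds; "tau": joint torques, N m; "tcp_pos": TCP position; "orientation": TCP orientation; "contact_force": force on the tool from outside, world axes, zero at the start; "moment": the same for the moment, N m; "grip_width": finger opening in m; "gripper_force": force on a finger pad.
Only numpy, scipy, OpenCV 4.12 (cv2) and the standard library are available. Lean on these libraries where they do the work, as an engineer would, in place of code of your own. Each camera call takes 0.05 s, during which the arm holds its last target. There are 200 camera calls.

## Working session

There is one attempt and no reset: what is moved stays moved. The work goes in short steps, Python scripts to look and compute and a tool call to move; the robot and the scene stay as the last step left them, time stands still between calls to the robot, and variables do not carry over. Pictures are saved under pics/ and viewed, at most 10 in all, crops included, and the job is handed in when it is done.

Besides the shell and the picture viewer there is one more tool, called after ">>>" as name([rows], argument=value, ...), one row to a line, values as JSON. play_rows: Moves the arm, as the interface text tells. Shifts and turns lie within -1 to 1; 1 stands for 0.2 m of shift or pi/2 rad of turn. Its arguments: {"type":"object","properties":{"commands":{"type":"array","items":{"type":"array","items":{"type":"array","items":{"type":"number","minimum":-1,"maximum":1}}}},"grip_force":{"type":"number"}},"required":["commands"]}

```bash
mkdir -p pics; cat > h.py <<'E'
import numpy as np, cv2
from bench import get_obs, viewer, r
def ray(f,u,v):
    F=200/np.tan(np.radians(f["fovy"])/2)
    d=np.array([(u-f["cx"])/F,-(v-f["cy"])/F,-1]); M=np.array(f["world_to_cam"])
    R=M[:3,:3]; return -R.T@M[:3,3], R.T@d
def atz(f,u,v,z):
    o,d=ray(f,u,v); return o+d*(z-o[2])/d[2]
def proj(f,p):
    F=200/np.tan(np.radians(f["fovy"])/2); M=np.array(f["world_to_cam"])
    c=M[:3,:3]@np.array(p)+M[:3,3]; return np.array([f["cx"]+F*c[0]/-c[2], f["cy"]-F*c[1]/-c[2]])
def tri(a,b):
    A=0;B=0
    for o,d in (a,b):
        d=d/np.linalg.norm(d);P=np.eye(3)-np.outer(d,d);A=A+P;B=B+P@o
    return np.linalg.solve(A,B)
E
python3 - <<'E'
from h import *
fs={n:viewer.grab_frame(n) for n in("side","top")}
for n,f in fs.items():
    print(n,f["fovy"],f["cx"],f["cy"],{k for k in f}, ray(f,320,200))
    cv2.imwrite(f"pics/{n}0.png",f["pixels"][:,:,::-1])
    for t in("lock_button","ring","push_face","carriage","stage"):
        for d in viewer.trace(f,t)[:2]:
            m=d["pixels"];y,x=np.nonzero(m);print(n,t,round(d["score"],2),d["rect"],x.mean().round(1),y.mean().round(1),len(x))
o=get_obs();print(o)
E
```

```text
side 49.309553145794766 315.35135294202354 201.3704282592759 {'fovy', 'cy', 'pixels', 'world_to_cam', 'shot', 'cx'} (array([0.56191149, 0.99061506, 0.67129069]), array([-0.00973861, -0.83241319, -0.55418152]))
side ring 0.5 [313.7, 178.5, 338.4, 193.2] 325.4 186.3 184
side push_face 0.87 [308.4, 165.9, 355.9, 201.4] 331.0 182.5 884
side carriage 0.8 [308.4, 168.8, 351.9, 202.6] 331.2 183.2 917
side carriage 0.2 [344.2, 207.3, 358.9, 241.0] 351.3 220.2 257
side stage 0.79 [272.4, 165.7, 355.3, 256.1] 315.1 213.8 3267
side stage 0.16 [254.9, 227.8, 268.3, 239.5] 261.8 231.1 96
top 43.72038460148873 319.2665300175319 195.70666808976085 {'fovy', 'cy', 'pixels', 'world_to_cam', 'shot', 'cx'} (array([0.4752119 , 0.07955966, 1.03288994]), array([ 0.07675802, -0.00712107, -0.9970626 ]))
top lock_button 0.71 [387.2, 213.8, 403.1, 231.8] 394.5 220.2 259
top ring 0.79 [352.0, 197.2, 379.7, 225.6] 364.0 207.9 407
top push_face 0.78 [339.9, 184.0, 415.5, 249.7] 381.5 216.2 2428
top carriage 0.79 [344.2, 182.7, 418.3, 253.1] 381.6 216.6 2535
top stage 0.68 [348.9, 198.2, 381.7, 222.5] 363.4 208.6 456
top stage 0.59 [248.9, 147.3, 428.7, 255.2] 335.7 199.0 8253
{'clock': 0.6, 'joints': array([ 1.03991181,  0.47700647,  0.02239453,  1.55542682, -0.01150074,
        1.10929274, -0.08310925]), 'qvel': array([-0.0003878 , -0.00201416,  0.00046844,  0.0001091 ,  0.00107088,
       -0.00107046,  0.00077157]), 'tau': array([-1.60256575e-03, -5.96012557e+01,  1.60516888e+00, -2.81418335e+01,
        1.24764699e-02,  1.87202102e-03, -8.82129552e-05]), 'tcp_pos': array([ 0.27696337, -0.6155661 ,  0.23129211]), 'orientation': array([-3.07165943e+00, -6.59131228e-01, -2.24053670e-05]), 'contact_force': array([ 0.44581715, -0.18657418, -0.29183857]), 'moment': array([ 0.00128543, -0.02000271,  0.01275132]), 'gripper_force': 0.0, 'grip_width': 0.08555691826910042}
```

View pics/top0.png

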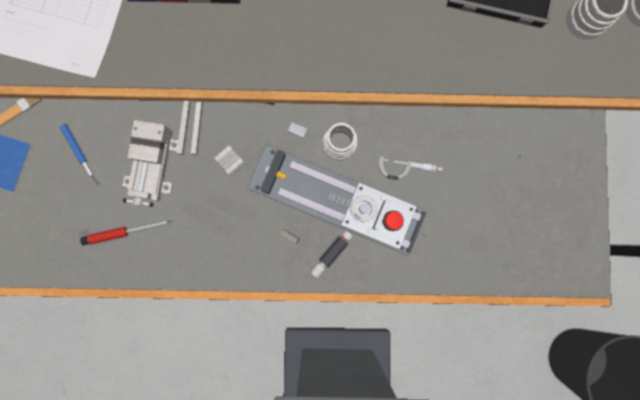

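View pics/side0.png

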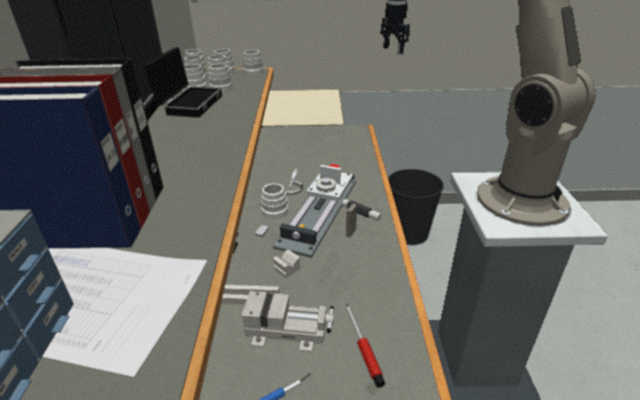

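Top view: the button is at about (394,220), the ring at (363,209), and the stop is at the left, about (270,170). In the side view the button is mostly hidden behind the push plate, at about (333,166).

```bash
python3 - <<'E'
from h import *
from scipy.spatial.transform import Rotation as R
f=viewer.grab_frame("top");s=viewer.grab_frame("side")
def red(f,box):
    p=f["pixels"].astype(int);m=(p[:,:,0]>150)&(p[:,:,1]<90)&(p[:,:,2]<90)
    z=np.zeros_like(m);x0,y0,x1,y1=box;z[y0:y1,x0:x1]=1;y,x=np.nonzero(m&z);return x.mean(),y.mean(),x.min(),x.max(),y.min(),y.max(),len(x)
b=red(f,(370,195,425,250));bs=red(s,(310,150,360,200));print(b,bs)
B=atz(f,b[0],b[1],.075);print("button",B,"side pred",proj(s,B), "tri",tri(ray(f,b[0],b[1]),ray(s,bs[0],bs[1])))
d=viewer.trace(f,"stage");d=max(d,key=lambda d:d["pixels"].sum());
m=d["pixels"].astype(np.uint8);c=cv2.minAreaRect(cv2.findContours(m,0,2)[0][0]);print(c)
pts=[atz(f,u,v,.03) for u,v in cv2.boxPoints(c)];print(np.round(pts,3))
r0=viewer.trace(f,"ring")[0]["rect"];print("ring",atz(f,(r0[0]+r0[2])/2,(r0[1]+r0[3])/2,.055))
d=viewer.trace(f,"stop_tip");print([(q["score"],q["rect"]) for q in d])
# rails: bright pixels left of carriage
p=f["pixels"];o=get_obs();print(R.from_rotvec(o["orientation"]).as_matrix().round(3))
x0,y0,x1,y1=235,135,435,265
cv2.imwrite("pics/crop.png",cv2.resize(p[y0:y1,x0:x1,::-1],None,fx=4,fy=4,interpolation=cv2.INTER_CUBIC))
E
```

```text
(np.float64(393.8181818181818), np.float64(220.26446280991735), np.int64(386), np.int64(402), np.int64(212), np.int64(229), 242) (np.float64(334.05882352941177), np.float64(164.94117647058823), np.int64(330), np.int64(338), np.int64(164), np.int64(166), 17)
button [ 0.51251693 -0.06987356  0.075     ] side pred [332.89331168 166.94063195] tri [ 0.51081336 -0.06864405  0.0820961 ]
((336.59765625, 199.66566467285156), (175.76922607421875, 50.0), 22.61986541748047)
[[ 0.572  0.222  0.03 ]
 [ 0.667  0.186  0.03 ]
 [ 0.535 -0.144  0.03 ]
 [ 0.442 -0.106  0.03 ]]
ring [ 0.53473499 -0.01873492  0.055     ]
[(0.82, [246.3, 145.8, 428.7, 250.7])]
[[ 0.912  0.41   0.   ]
 [ 0.41  -0.912 -0.   ]
 [ 0.     0.    -1.   ]]
```

View pics/crop.png

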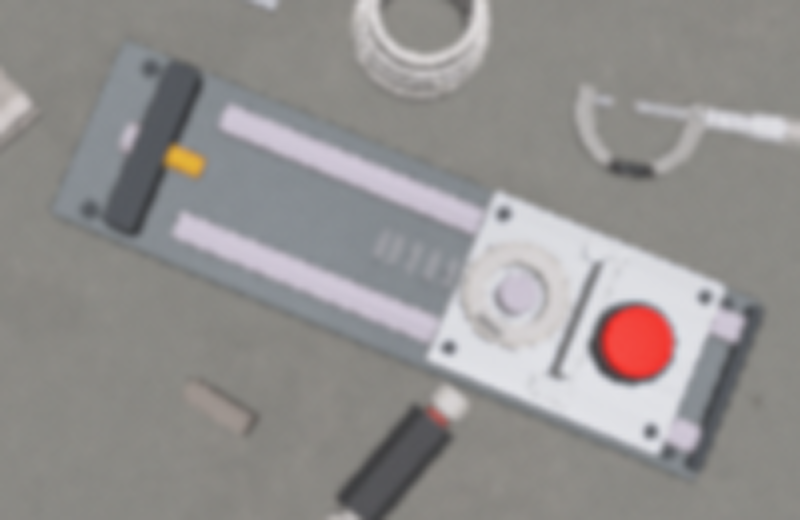

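The crop gives a slide direction about 21.8° from world +y towards +x. The button is at about (0.512,-0.070). I'll move above it, shut the fingers and turn the tool so its x axis lies along the slide.

>>> play_rows([
  [[1,0.19,-0.17,0,0],[1,0.37,-0.34,0,0],[1,0.56,-0.51,0,0],[1,0.74,-0.68,0,0],[1,0.74,-0.68,0,0],[1,0.74,-0.68,0,0]],
], grip_force=20)

```text
clock: 1.35
tcp_pos: [0.3606, -0.4234, 0.2315]
orientation: [-3.065, -0.674, -0.004]
contact_force: [0.9, 0.1, -0.6]
grip_width: 0.0122
gripper_force: 0.0
```

>>> play_rows([
  [[1,0.19,-0.17,0,0],[1,0.37,-0.34,0,0],[1,0.56,-0.51,0,0],[1,0.74,-0.68,0,0],[1,0.74,-0.68,0,0],[1,0.74,-0.68,0,0]],
])

```text
clock: 1.85
tcp_pos: [0.4387, -0.2387, 0.2318]
orientation: [-3.066, -0.675, -0.004]
contact_force: [0.1, -0.5, 0.4]
grip_width: 0.0001
gripper_force: 0.0
```

>>> play_rows([
  [[1,0.15,-0.14,0,-0.07],[1,0.3,-0.27,0,-0.14],[1,0.45,-0.4,0,-0.21],[1,0.6,-0.54,0,-0.28],[1,0.74,-0.68,0,-0.35],[1,0.74,-0.68,0,-0.42],[1,0.74,-0.68,0,-0.49],[1,0.74,-0.68,0,-0.49],[1,0.74,-0.68,0,-0.49]],
])

```text
clock: 2.6
tcp_pos: [0.5145, -0.062, 0.2313]
orientation: [2.603, 1.759, -0.0]
contact_force: [0.6, 1.0, 0.3]
grip_width: -0.0002
gripper_force: 0.0
```

```bash
cat >> h.py <<'E'
from scipy.spatial.transform import Rotation as Rot
u=np.array([.371,.928]); Bt=np.array([.5123,-.0695])
def st():
    o=get_obs();M=Rot.from_rotvec(o["orientation"]).as_matrix();d=o["tcp_pos"][:2]-Bt
    print("t",o["clock"],"tcp",o["tcp_pos"].round(4),"xdeg",np.degrees(np.arctan2(M[1,0],M[0,0])).round(2),"along",(d@u).round(4),"lat",(d@[u[1],-u[0]]).round(4),"F",o["contact_force"].round(1),"w",o["grip_width"])
    return M
E
python3 - <<'E'
from h import *
print(st().round(3))
E
```

```text
t 2.6 tcp [ 0.5145 -0.062   0.2313] xdeg 68.09 along 0.0077 lat -0.0007 F [0.6 1.  0.3] w -0.00023675161643541868
[[ 0.373  0.928 -0.   ]
 [ 0.928 -0.373 -0.   ]
 [-0.     0.    -1.   ]]
```

>>> play_rows([
  [[1,0,0,0.2,0],[1,0,0,0.36,0],[1,0,0,0.5,0],[1,0,0,0.6,0],[1,0,0,0.67,0],[1,0,0,0.67,0],[1,0,0,0.67,0]],
])

```text
clock: 3.18
tcp_pos: [0.5141, -0.062, 0.097]
orientation: [-2.602, -1.759, 0.002]
contact_force: [0.0, -0.4, -0.0]
grip_width: -0.0001
gripper_force: 0.0
```

```bash
python3 - <<'E'
from h import *
st()
t=viewer.grab_frame("top");s=viewer.grab_frame("side")
a=cv2.resize(t["pixels"][160:270,330:450,::-1],(400,367),interpolation=3)
b=cv2.resize(s["pixels"][120:230,270:390,::-1],(400,367),interpolation=3)
cv2.imwrite("pics/above.png",np.hstack([a,b]))
E
```

```text
t 3.1833 tcp [ 0.5141 -0.062   0.097 ] xdeg 68.14 along 0.0076 lat -0.0011 F [ 0.  -0.4 -0. ] w -0.00011192159192959045
```

View pics/above.png

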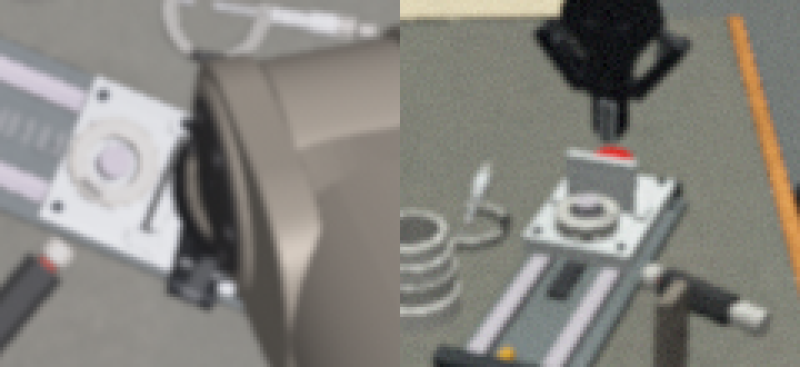

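The fingers hang just above the button (side crop about (610,150)) and behind the push plate, clear of everything. I'll press gently.

>>> play_rows([
  [[1,0,0,0.04,0],[1,0,0,0.07,0],[1,0,0,0.09,0],[1,0,0,0.1,0],[1,0,0,0.11,0],[1,0,0,0.12,0],[1,0,0,0.125,0],[1,0,0,0.125,0]],
])

```text
clock: 3.95
tcp_pos: [0.5142, -0.0613, 0.0722]
orientation: [-2.599, -1.764, 0.001]
contact_force: [-2.0, -0.6, 3.5]
grip_width: -0.0001
gripper_force: 1.8
```

```bash
python3 -c "
from h import *
st()"
```

```text
t 3.95 tcp [ 0.5142 -0.0613  0.0722] xdeg 68.32 along 0.0083 lat -0.0012 F [-2.  -0.6  3.5] w -0.00012289432079040291
```

>>> play_rows([
  [[1,0,0,0.005,0],[1,0,0,0.01,0],[1,0,0,0.015,0],[1,0,0,0.015,0],[1,0,0,0.015,0]],
])

```text
clock: 4.37
tcp_pos: [0.5144, -0.0611, 0.07]
orientation: [2.599, 1.764, -0.0]
contact_force: [-5.0, 0.7, 12.0]
grip_width: 0.0001
gripper_force: 5.8
```

```bash
python3 -c "
from h import *
st()"
```

```text
t 4.3667 tcp [ 0.5144 -0.0611  0.07  ] xdeg 68.33 along 0.0086 lat -0.0012 F [-5.   0.7 12. ] w 8.404718559827536e-05
```

>>> play_rows([
  [[1,0.01,0,0,0],[1,0.02,0,0,0],[1,0.03,0,0,0],[1,0.045,0,0,0],[1,0.06,0,0,0],[1,0.08,0,0,0],[1,0.1,0,0,0],[1,0.12,0,0,0],[1,0.14,0,0,0],[1,0.15,0,0,0],[1,0.15,0,0,0]],
])

```text
clock: 5.28
tcp_pos: [0.5258, -0.0323, 0.07]
orientation: [-2.598, -1.765, -0.001]
contact_force: [-4.7, 2.9, 10.2]
grip_width: 0.0001
gripper_force: 5.3
```

```bash
python3 - <<'E'
from h import *
st()
t=viewer.grab_frame("top");s=viewer.grab_frame("side")
a=cv2.resize(t["pixels"][130:270,280:420,::-1],(400,400),interpolation=3)
b=cv2.resize(s["pixels"][120:260,260:400,::-1],(400,400),interpolation=3)
cv2.imwrite("pics/push1.png",np.hstack([a,b]))
E
```

```text
t 5.2833 tcp [ 0.5258 -0.0323  0.07  ] xdeg 68.38 along 0.0396 lat -0.0013 F [-4.7  2.9 10.2] w 0.00013871926071847755
```

View pics/push1.png

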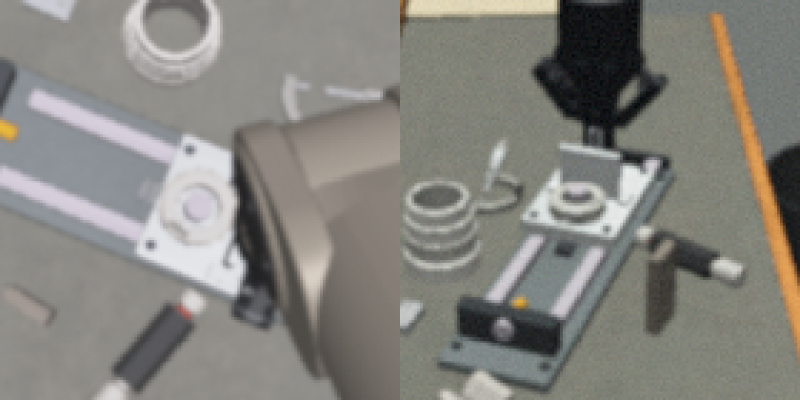

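The carriage has moved about 30 mm with the ring still seated (ring at about (200,205) in the top crop), and the bystanders haven't moved. I'll carry on.

>>> play_rows([
  [[1,0.015,0,0,0],[1,0.035,0,0,0],[1,0.06,0,0,0],[1,0.085,0,0,0],[1,0.11,0,0,0],[1,0.135,0,0,0],[1,0.16,0,0,0],[1,0.185,0,0,0],[1,0.21,0,0,0],[1,0.23,0,0,0],[1,0.245,0,0,0],[1,0.25,0,0,0]],
])

```text
clock: 6.38
tcp_pos: [0.5441, 0.0142, 0.07]
orientation: [-2.598, -1.765, -0.001]
contact_force: [-5.0, 0.4, 11.2]
grip_width: 0.0
gripper_force: 5.5
```

```bash
python3 -c "
from h import *
st()"
```

```text
t 6.3833 tcp [0.5441 0.0142 0.07  ] xdeg 68.38 along 0.0895 lat -0.0015 F [-5.   0.4 11.2] w 4.558836686121556e-05
```

>>> play_rows([
  [[1,0.015,0,0,0],[1,0.035,0,0,0],[1,0.06,0,0,0],[1,0.085,0,0,0],[1,0.11,0,0,0],[1,0.135,0,0,0],[1,0.16,0,0,0],[1,0.185,0,0,0],[1,0.21,0,0,0],[1,0.23,0,0,0],[1,0.245,0,0,0],[1,0.25,0,0,0]],
])

```text
clock: 7.38
tcp_pos: [0.5626, 0.0609, 0.07]
orientation: [-2.598, -1.765, -0.001]
contact_force: [-4.5, -0.2, 11.3]
grip_width: 0.0
gripper_force: 5.2
```

>>> play_rows([
  [[1,0.006,0,0,0],[1,0.012,0,0,0],[1,0.018,0,0,0],[1,0.024,0,0,0],[1,0.03,0,0,0],[1,0.03,0,0,0]],
])

```text
clock: 7.88
tcp_pos: [0.5647, 0.0661, 0.07]
orientation: [-2.598, -1.765, -0.001]
contact_force: [-5.3, 1.7, 9.8]
grip_width: -0.0001
gripper_force: 5.1
```

```bash
python3 - <<'E'
from h import *
st()
t=viewer.grab_frame("top");s=viewer.grab_frame("side")
a=cv2.resize(t["pixels"][130:230,240:340,::-1],(400,400),interpolation=3)
b=cv2.resize(s["pixels"][160:260,260:360,::-1],(400,400),interpolation=3)
cv2.imwrite("pics/push2.png",np.hstack([a,b]))
E
```

```text
t 7.8833 tcp [0.5647 0.0661 0.07  ] xdeg 68.37 along 0.1453 lat -0.0017 F [-5.3  1.7  9.8] w -8.572329931363371e-05
```

View pics/push2.png

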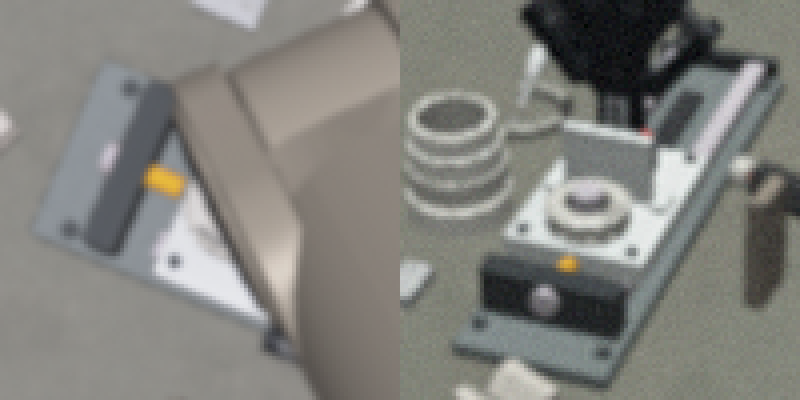

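The carriage edge is nearly at the brass tip (about (165,180) in the top crop, (568,265) in the side crop). I'll creep on until the force rises.

>>> play_rows([
  [[1,0.005,0,0,0],[1,0.01,0,0,0],[1,0.015,0,0,0],[1,0.02,0,0,0],[1,0.025,0,0,0],[1,0.025,0,0,0]],
])

```text
clock: 8.48
tcp_pos: [0.5658, 0.0689, 0.07]
orientation: [2.6, 1.763, -0.004]
contact_force: [-7.1, -3.5, 13.5]
grip_width: 0.0001
gripper_force: 6.8
```

```bash
python3 -c "
from h import *
st()"
```

```text
t 8.4833 tcp [0.5658 0.0689 0.07  ] xdeg 68.3 along 0.1483 lat -0.0017 F [-7.1 -3.5 13.5] w 8.44567593520125e-05
```

>>> play_rows([
  [[1,0.005,0,0,0],[1,0.01,0,0,0],[1,0.015,0,0,0],[1,0.02,0,0,0],[1,0.025,0,0,0],[1,0.03,0,0,0],[1,0.03,0,0,0]],
])

```text
clock: 9.07
tcp_pos: [0.5682, 0.0719, 0.0699]
orientation: [2.599, 1.76, -0.006]
contact_force: [-6.3, -8.3, 14.4]
grip_width: 0.0001
gripper_force: 7.8
```

```bash
python3 -c "
from h import *
st()"
```

```text
t 9.0667 tcp [0.5682 0.0719 0.0699] xdeg 68.19 along 0.152 lat -0.0006 F [-6.3 -8.3 14.4] w 9.201384640379792e-05
```

>>> play_rows([
  [[1,0.005,0,0,0],[1,0.01,0,0,0],[1,0.015,0,0,0],[1,0.02,0,0,0],[1,0.02,0,0,0]],
])

```text
clock: 9.48
tcp_pos: [0.5682, 0.072, 0.0699]
orientation: [2.6, 1.756, -0.015]
contact_force: [-11.9, -15.8, 22.6]
grip_width: 0.0
gripper_force: 13.4
```

```bash
python3 - <<'E'
from h import *
st()
t=viewer.grab_frame("top");s=viewer.grab_frame("side")
a=cv2.resize(t["pixels"][130:230,240:340,::-1],(400,400),interpolation=3)
b=cv2.resize(s["pixels"][160:260,260:360,::-1],(400,400),interpolation=3)
cv2.imwrite("pics/push3.png",np.hstack([a,b]))
E
```

```text
t 9.4833 tcp [0.5682 0.072  0.0699] xdeg 68.06 along 0.152 lat -0.0006 F [-11.9 -15.8  22.6] w 3.637868811961961e-05
```

View pics/push3.png

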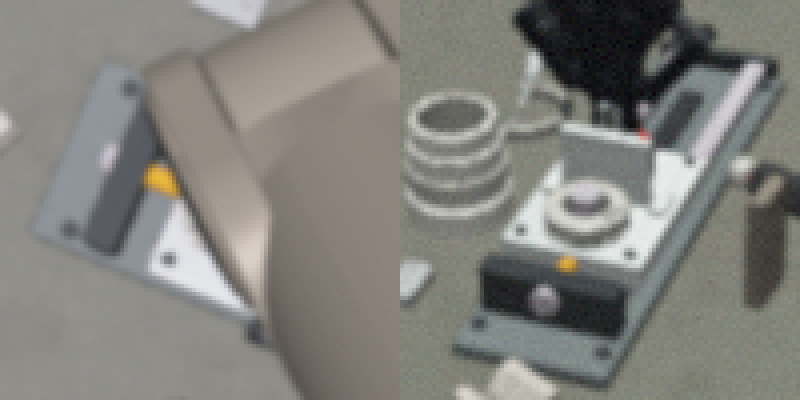

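It is hard against the stop: no motion while the push force rose to about 19 N. I'll lift straight up while still bearing forward, then back off and rise.

>>> play_rows([
  [[1,0,0,-0.01,0],[1,0,0,-0.02,0],[1,0,0,-0.03,0],[1,0,0,-0.04,0],[1,0,0,-0.05,0],[1,0,0,-0.06,0],[1,0,0,-0.06,0],[1,0,0,-0.06,0]],
])

```text
clock: 10.25
tcp_pos: [0.5672, 0.0725, 0.0788]
orientation: [2.601, 1.758, -0.017]
contact_force: [-5.0, -12.2, -4.6]
grip_width: -0.0001
gripper_force: 6.4
```

```bash
python3 -c "
from h import *
st()"
```

```text
t 10.25 tcp [0.5672 0.0725 0.0788] xdeg 68.1 along 0.1521 lat -0.0018 F [ -5.  -12.2  -4.6] w -6.0131548829162093e-05
```

>>> play_rows([
  [[1,-0.02,0,0,0],[1,-0.04,0,0,0],[1,-0.05,0,-0.01,0],[1,-0.05,0,-0.05,0],[1,-0.05,0,-0.12,0],[1,-0.05,0,-0.25,0],[1,-0.05,0,-0.4,0],[1,-0.05,0,-0.6,0]],
])

```text
clock: 10.92
tcp_pos: [0.5655, 0.0703, 0.2018]
orientation: [-2.597, -1.765, 0.003]
contact_force: [1.8, -0.4, 0.4]
grip_width: -0.0002
gripper_force: 0.0
```

>>> play_rows([
  [[1,-0.2,0,-0.1,0],[1,-0.4,0,-0.1,0],[1,-0.6,0,-0.1,0],[1,-0.8,0,-0.1,0],[1,-1,0,-0.1,0],[1,-1,0,-0.1,0],[1,-1,0,-0.1,0]],
])

```text
clock: 11.5
tcp_pos: [0.4924, -0.1182, 0.2224]
orientation: [2.602, 1.757, 0.002]
contact_force: [1.2, 0.2, 0.9]
grip_width: -0.0003
gripper_force: 0.0
```

```bash
python3 - <<'E'
from h import *
st()
t=viewer.grab_frame("top");s=viewer.grab_frame("side")
a=cv2.resize(t["pixels"][110:260,230:380,::-1],(400,400),interpolation=3)
b=cv2.resize(s["pixels"][160:260,260:360,::-1],(400,400),interpolation=3)
cv2.imwrite("pics/end.png",np.hstack([a,b]))
p=t["pixels"].astype(int);m=(p[:,:,0]>150)&(p[:,:,1]<90)&(p[:,:,2]<90);m[:110]=0;m[260:]=0;m[:,:230]=0;m[:,425:]=0
y,x=np.nonzero(m);print(len(x));B=atz(t,x.mean(),y.mean(),.075);print(B,(B[:2]-Bt)@u)
E
```

```text
t 11.5 tcp [ 0.4924 -0.1182  0.2224] xdeg 68.06 along -0.0526 lat -0.0003 F [1.2 0.2 0.9] w -0.00029830694908021543
247
[0.56366449 0.05959475 0.075     ] 0.13885615630424078
```

View pics/end.png

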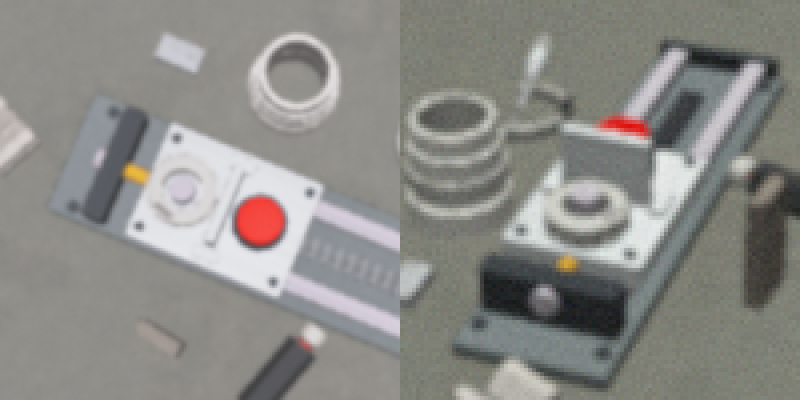

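The carriage touches the brass tip (about (148,175) in the top crop), the button is up and the ring is seated. The bystanders are where they were, and measured travel is about 139 mm, which fits 140 within measuring error.

```bash
python3 -c "
from h import *
print(r.hand_in())"
```

```text
the job is handed in; nothing more can be done
None
```

The carriage is up against the end stop with the button up, the ring still seated and the loose parts where they were; I handed the job in at about 11.5 s of the 40 s allowed, and hand-in returned no verdict.

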